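# Park the marble jar in the slotted shelf and drop the catch

### The arm

A 6-joint arm with a two-finger parallel gripper is mounted at the origin on the work surface. World frame = base frame: x ahead of the robot, y to its left, z up, the work surface at z = 0. Lengths are in m, angles in rad, forces in N, time in s.
With the tool pointing down it reaches from about 0.25 to 0.85 m from the base axis. Payload 12.5 kg.
Tool frame: the origin (TCP) lies on the centre line of the jaws, within the pads' length; the fingertips stand 11 mm ahead of it and the grasp point (between the pads) lies 8 mm behind it; z points along the fingers, y is the direction in which the jaws open and shut (so a half turn about z gives the same grasp; the last joint's range is limited). The gripper opens to 93 mm and grips with 3 to 60 N. Pads are 15 mm wide; open, the fingers measure 128 mm over their backs; the gripper's body (75 mm by 188 mm) begins 65 mm behind the grasp point.
Start: joints at [-1.325, 0.351, 1.652, -0, 1.139, -0.085], TCP at [0.179, -0.52, 0.23] pointing down, gripper open.
Joint ranges: [-2.75, 2.75], [-0.79, 2.1], [0.01, 2.65], [-1.57, 4.71], [0.07, 3.14], [-2.87, 2.87]. Speed limits (rad/s): [2.22, 2.22, 2.79, 3.14, 3.14, 3.14].

### API

Orientations are given as a unit quaternion [w, x, y, z].
In Python, from station import * gives the robot as it stands.
- The arm moves only by the tool arm_command, never from a script. Its argument "increments" is a list of rows, each an object of numbers: "dx", "dy", "dz": the shift along the tool's x, y, z in mm; "rx", "ry", "rz": the turn, a rotation vector about the tool's x, y, z in rad. A call has 1 to 5 rows; each row is the pose to reach, as a shift and turn from the pose measured when the call began, along the tool's axes at that moment; what a row does not reach only later rows make up. A row lasts 1/12 s, in which the tool goes at most 41.7 mm and 7.16 degrees, less where a joint would pass 70% of its speed; a pose out of reach is approached as far as the arm can. A call with a gripper value outside its range is refused whole. "claw" is the gripper command: -1 is shut, 1 is fully open, values between are in proportion, set as the call begins (left out, the last holds). The fingers move at their own pace and stop on an object; "grip_force" is the grip in N (left out, the last holds). Time passes only in rows, so rows that repeat a pose let the fingers close. It gives the time, the measured TCP pose, the force and the opening at its end, in the units of the state.
- read_state(): the state, without advancing time (a new reading comes with each control period).
- read_camera(name): name is "side" or "top" or "wrist"; returns the picture (480x640x3 uint8, red, green, blue); there is no depth.
- camera_params(name): a dict with "intrinsics" (3x3 intrinsics, pixels), "dist" ([k1, k2, p1, p2, k3] as OpenCV has them; the pictures are not rectified), "rvec" (rotation vector, rad) and "tvec" (3), from world to camera coordinates, as OpenCV has them. Camera axes: x right, y down, z forward; pixel columns grow to the right and rows downward; lengths in m; the calibration is good to about 2 mm. A picture is of the moment at which its call begins: read the wrist's pose just before it. camera_params takes no time and is no camera call; for the wrist camera it gives the pose at the moment of the call.
- hand_in(): hands the job in, once; it reports no verdict.
The state is a dict: "time_s": time; "joint_positions": joint angles; "qvel": joint speeds; "joint_torque": joint torques, N m; "ee_pos": TCP position; "tcp_rot": TCP orientation; "ft_force": force on the tool from outside, world axes, zero at the start; "moment": the same for the moment, N m; "opening": finger opening in m.
Only numpy, scipy, OpenCV 4.12 (cv2) and the standard library are available. Lean on these libraries where they do the work, as an engineer would, in place of code of your own. Each camera call takes 0.05 s, during which the arm holds its last target. There are 200 camera calls.

### The job

Park the marble jar under the slotted oak shelf: carry it upright by the tall blue knob, bring its stem in through the open mouth of the slot, follow the slot round the bend to the closed end, stand the jar on the desk fully home there and let go. Then tip the red-ended catch arm over its centre so that it drops across the slot and locks the jar in. Leave the mug, the tin, the dish and the ball where they are.

Things in the scene. Friction and masses are not known exactly. Their poses are not given: they have to be found in the camera images.
- jar: Glass jar of marbles, about 0.35 kg, loose, standing on the desk; origin at the centre of its underside, z up. Body 76 mm across, lid up to 92 mm (66 mm across); above it a steel stem 20 mm across, from 92 to 133 mm, then a blue cylindrical knob 26 mm across from 133 to 178 mm. Round; all one rigid piece.
- shelf: Fixed oak board on thin standoffs, 110 to 126 mm above the desk; origin on the desk, z up. In its frame it spans x -100..105, y -120..340 mm. An L-shaped slot 30 mm wide goes right through it: from the mouth in the -y end edge along +y (line x = -40) to the bend at y = 20, then along +x (line y = 20) to the end wall at x = 65 mm. The jar's body passes below, stem in the slot, knob above.
- slot_mouth (a point): Centre of the slot at its open mouth, on the board's end edge, at the board's top surface (shelf frame -40, -120 mm). No standoff is in the jar's way. A fixed pegboard strip, 85 mm high, with hooks and a steel cup stands on the board's back edge at shelf y 165..335 mm.
- slot_bend (a point): Centre of the slot at its bend (shelf frame -40, 20 mm), at the board's top surface.
- slot_end (a point): Where the stem's axis stands when the jar is fully home at the slot's closed end (shelf frame 50, 20 mm), at the board's top surface; a stem touching the end wall is 5 mm past it.
- catch (a joint): Catch arm's angle: 0 = open (the start, leaning 0.35 rad back past upright towards the shelf's +y), 0.35 = upright, 1.92 = closed, level across the slot, pointing to the shelf's -y. Top-heavy, no spring: below 0.35 it falls back open, above 0.35 it falls shut by itself. Under 1 N at the tip moves it. It cannot close with the knob under it.
- catch_tip (a point): Centre of the red ball, 28 mm across, at the end of the catch arm, a steel bar 8 x 12 mm, 110 mm from pivot to this point. The pivot is at (20, 85) mm in the shelf's frame, 140 mm above the desk, its axis along the shelf's x, between two cheeks 26 mm high. Open, the tip is about 243 mm above the desk.
- mug: Brown ceramic mug, bystander, 76 mm across, 90 mm high; origin at the centre of its underside.
- tin: Steel jacks tin with clip-on lid, bystander lying loose on the shelf board beyond the catch, its middle near (-35, 257) mm in the shelf frame, 84 x 134 x 48 mm high; origin at the centre of its underside.
- dish: White ceramic dish, bystander, 120 mm across, 35 mm high; origin at the centre of its underside.
- ball_center (a point): Centre of the red silicone ball, 60 mm across, lying loose in the dish; bystander.
Things that resemble listed ones, but are neither listed nor needed, are in the scene too. Leave any turquoise look-alike of the jar alone.

How it is judged:
On the way:
1. the jar stands upright on the desk fully home at the closed end of the slot, let go, the catch still open (horizontal distance between jar and slot_end below 0.014 m and height (world z) of jar below 0.004 m and angle between jar's own z axis and vertical below 0.06 rad and linear speed of jar below 0.02 m/s and value of joint catch below 0.35 rad and contact force between the fingers and jar below 0.1 N), for 0.2 s.
At the end, for the whole second after the job is handed in: The jar stands upright (within 0.06 rad) and at rest on the desk, its axis within 14 mm of the slot's end point, and the catch arm lies shut across the slot (joint above 1.82 rad) (horizontal distance between jar and slot_end below 0.014 m and height (world z) of jar below 0.004 m and angle between jar's own z axis and vertical below 0.06 rad and linear speed of jar below 0.02 m/s and value of joint catch above 1.82 rad and velocity of joint catch below 0.1 rad/s); the robot touches nothing.
It fails at once if the jar is tipped by more than 0.5 rad (angle between jar's own z axis and vertical above 0.5 rad).
It fails at once if the mug is moved by more than 30 mm (distance of mug from where it was at the start of the episode above 0.03 m).
It fails at once if the tin is moved by more than 30 mm (distance of tin from where it was at the start of the episode above 0.03 m).
It fails at once if the dish is moved by more than 30 mm (distance of dish from where it was at the start of the episode above 0.03 m).
It fails at once if the ball is moved by more than 60 mm (distance of ball_center from where it was at the start of the episode above 0.06 m).
It also fails if it takes over 64 s, if anything falls off the work surface, if the arm or the gripper's body presses on something with over 40 N, if the wrist force passes 120 N, or if a joint passes its speed limit or range.

## Working session

There is one attempt and no reset: what is moved stays moved. The work goes in short steps, Python scripts to look and compute and a tool call to move; the robot and the scene stay as the last step left them, time stands still between calls to the robot, and variables do not carry over. Pictures are saved under pics/ and viewed, about 8 in all and at most 12, crops included, and the job is handed in when it is done.

Besides the shell and the picture viewer there is one more tool, called after "Emit:" as name(argument=value, ...) on one line, values as JSON. arm_command: Moves the arm, as the interface text tells. Its arguments: {"type":"object","properties":{"increments":{"type":"array"},"claw":{"type":"number"},"grip_force":{"type":"number"}},"required":["increments"]}

```bash
mkdir -p pics; ls
python3 - <<'E'
from station import *
import cv2,numpy as np
for n in ("side","top"):
    im=read_camera(n); cv2.imwrite(f"pics/{n}0.png",im[:,:,::-1])
    p=camera_params(n); R=cv2.Rodrigues(np.array(p["rvec"]))[0]
    print(n,(-R.T@np.array(p["tvec"])).round(3).ravel(),R[2].round(2),np.array(p["intrinsics"]).round(0).tolist(),p["dist"])
s=read_state();print(s)
E
```

```text
pics
side [0.538 0.844 0.898] [ 0.08 -0.75 -0.66] [[511.0, 0.0, 320.0], [0.0, 511.0, 238.0], [0.0, 0.0, 1.0]] [-0.09180758  0.          0.          0.          0.        ]
top [0.367 0.031 1.453] [ 0.19 -0.02 -0.98] [[620.0, 0.0, 324.0], [0.0, 620.0, 238.0], [0.0, 0.0, 1.0]] [-0.22021443  0.          0.          0.          0.        ]
{'time_s': 0.1, 'joint_positions': array([-1.32462337e+00,  3.51206059e-01,  1.65235081e+00, -4.29377226e-05,
        1.13912136e+00, -8.46152950e-02]), 'qvel': array([ 0.00101097, -0.00215962, -0.00217297,  0.00028353, -0.0006497 ,
        0.000172  ]), 'joint_torque': array([ 2.01502862e-04, -4.98026311e+01, -2.85704988e+01,  6.99600368e-02,
        2.38214002e-02, -4.79553864e-05]), 'ee_pos': array([ 0.17856608, -0.5198858 ,  0.22914581]), 'tcp_rot': array([-5.39449056e-04,  9.86351917e-01,  1.64649936e-01, -6.32294325e-05]), 'ft_force': array([ 1.27682553, -0.17434755, -0.05035487]), 'moment': array([-0.00948865, -0.03949545, -0.02310871]), 'opening': 0.09291044164603982}
```

View pics/top0.png

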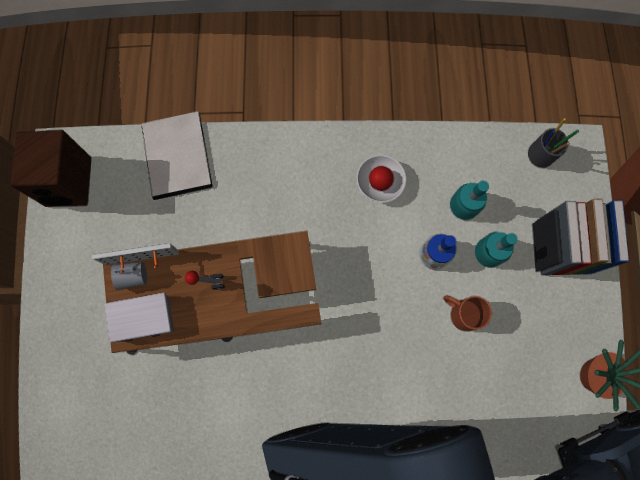

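View pics/side0.png

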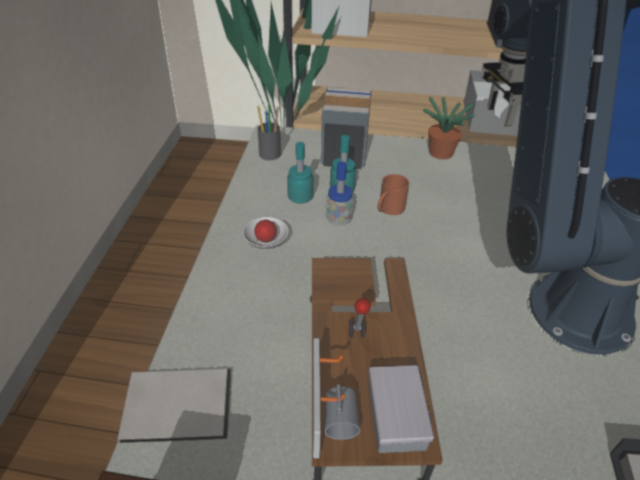

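The top view has the board at (95..320, 232..352) with its mouth near (315,300) on the right. The jar's blue knob is near (447,242), with turquoise look-alikes at (468,200) and (494,248). The mug is at (470,313) and the dish at (382,178). I'll enlarge these.

Run:
```python
import cv2,numpy as np
t=cv2.imread("pics/top0.png");s=cv2.imread("pics/side0.png")
a=cv2.resize(t[220:360,90:330],None,fx=3.33,fy=3.33,interpolation=cv2.INTER_CUBIC)
cv2.imwrite("pics/a.png",a)
b=cv2.resize(t[170:340,420:530],None,fx=3.5,fy=3.5,interpolation=cv2.INTER_CUBIC)
c=cv2.resize(s[120:240,290:405],None,fx=3.4,fy=3.4,interpolation=cv2.INTER_CUBIC)
h=np.zeros((600,800,3),np.uint8);h[:b.shape[0],:b.shape[1]]=b;h[:c.shape[0],400:400+c.shape[1]]=c
cv2.imwrite("pics/b.png",h)
```

```text
(no output)
```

View pics/a.png

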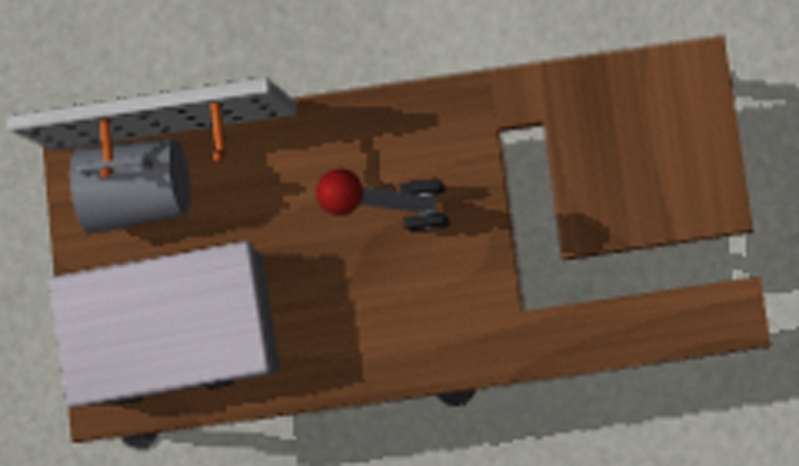

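View pics/b.png

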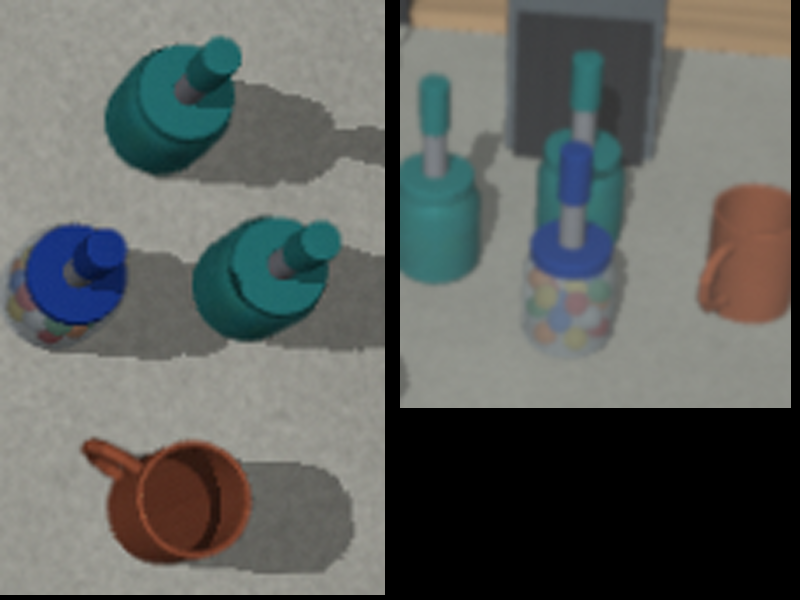

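```bash
cat > h.py <<'E'
from station import *
import cv2,numpy as np
def ray(p,uv,z):
    K=np.array(p["intrinsics"]);R=cv2.Rodrigues(np.array(p["rvec"]))[0];t=np.array(p["tvec"]).ravel()
    n=cv2.undistortPoints(np.array(uv,float).reshape(-1,1,2),K,np.array(p["dist"]))[:,0]
    d=np.c_[n,np.ones(len(n))]@R;c=-R.T@t
    return c+d*((z-c[2])/d[:,2])[:,None]
def fit(A,B):
    A=np.array(A,float);B=np.array(B,float)[:,:2];a=A.mean(0);b=B.mean(0)
    U,S,V=np.linalg.svd((A-a).T@(B-b));R=(U@V).T
    return R,b-R@a,(A-a)@R.T+b-B
E
python3 - <<'E'
from h import *
p=camera_params("top")
px=[(769,347),(724,37),(750,232),(760,280),(562,258),(524,310),(499,130),(544,124),(72,441)]
S=np.array([(-100,-120),(105,-120),(-25,-120),(-55,-120),(-25,5),(-55,35),(65,35),(65,5),(-100,340)])/1e3
W=ray(p,np.array(px)/3.33+[90,220],.126)
R,t,e=fit(S,W);print("yaw",np.arctan2(R[1,0],R[0,0]),t,(e*1e3).round(1).tolist())
for n,q in dict(mouth=(-40,-120),pre=(-40,-190),bend=(-40,20),end=(50,20),pivot=(20,85)).items(): print(n,(R@(np.array(q)/1e3)+t).round(4))
T=ray(p,np.array([(106,249),(222,56),(320,241)])/3.5+[420,170],.178);print("knobs",T.round(4))
print("mug",ray(p,np.array([(195,500)])/3.5+[420,170],.09),"dish",ray(p,[(382,178)],.035))
print("side knob",ray(camera_params("side"),np.array([(176,150)])/3.4+[290,120],.178))
print("tip",ray(p,np.array([(339,192)])/3.33+[90,220],.243))
E
```

```text
yaw 0.13227363203253972 [0.52085197 0.13959083] [[-0.2, -0.8], [0.2, -0.6], [-0.1, -2.2], [1.3, -0.1], [-0.9, 0.4], [-1.2, 1.7], [0.5, 0.5], [0.7, 0.2], [-0.2, 1.0]]
mouth [0.497  0.0154]
pre [ 0.5063 -0.054 ]
bend [0.4786 0.1541]
end [0.5678 0.166 ]
pivot [0.5295 0.2265]
knobs [[ 0.6054 -0.2676  0.178 ]
 [ 0.7269 -0.3488  0.178 ]
 [ 0.609  -0.4035  0.178 ]]
mug [[ 0.45799584 -0.33886824  0.09      ]] dish [[ 0.7873485  -0.14372718  0.035     ]]
side knob [[ 0.60494591 -0.26204289  0.178     ]]
tip [[0.5248612 0.2643841 0.243    ]]
```

```bash
cat >> h.py <<'E'
from scipy.spatial.transform import Rotation as Ro
Rs=np.array([[np.cos(.1323),-np.sin(.1323)],[np.sin(.1323),np.cos(.1323)]]);ts=np.array([.52085,.13959])
def sh(x,y): return Rs@[x/1e3,y/1e3]+ts
def toS(w): return ((np.array(w)[:2]-ts)@Rs)*1e3
def delta(xy,z,yaw=1.703):
    s=read_state();q=s["tcp_rot"];R=Ro.from_quat([q[1],q[2],q[3],q[0]])
    T=Ro.from_euler("z",yaw)*Ro.from_euler("x",np.pi)
    d=R.inv().apply(np.r_[xy,z]-s["ee_pos"])*1e3
    print("t",round(s["time_s"],2),"pos",s["ee_pos"].round(4),"shelf",toS(s["ee_pos"]).round(1),"d",d.round(1),"rot",(R.inv()*T).as_rotvec().round(3),"F",s["ft_force"].round(1),"op",round(s["opening"],4))
E
python3 -c "
from h import *
delta([.605,-.266],.25)"
```

```text
t 0.1 pos [ 0.1786 -0.5199  0.2291] shelf [-426.3 -608.6] d [ 485.8 -101.6  -20.7] rot [-1.000e-03 -1.000e-03 -1.372e+00] F [ 1.3 -0.2 -0.1] op 0.0929
```

Emit:
arm_command(increments=[{"dx": 40, "dy": -8, "dz": -5, "rz": -0.11}, {"dx": 80, "dy": -16, "dz": -10, "rz": -0.22}, {"dx": 120, "dy": -25, "dz": -15, "rz": -0.33}, {"dx": 160, "dy": -33, "dz": -20, "rz": -0.44}, {"dx": 200, "dy": -42, "dz": -20, "rz": -0.55}], claw=1)

```text
$.increments[0]: bad value
```

```bash
python3 -c "
from h import *
delta([.605,-.266],.25)"
```

```text
t 0.1 pos [ 0.1786 -0.5199  0.2291] shelf [-426.3 -608.6] d [ 485.8 -101.6  -20.7] rot [-1.000e-03 -1.000e-03 -1.372e+00] F [ 1.3 -0.2 -0.1] op 0.0929
```

Emit:
arm_command(increments=[{"dx": 40, "dy": -8, "dz": -5, "rx": 0, "ry": 0, "rz": -0.11}, {"dx": 80, "dy": -16, "dz": -10, "rx": 0, "ry": 0, "rz": -0.22}, {"dx": 120, "dy": -25, "dz": -15, "rx": 0, "ry": 0, "rz": -0.33}, {"dx": 160, "dy": -33, "dz": -20, "rx": 0, "ry": 0, "rz": -0.44}, {"dx": 200, "dy": -42, "dz": -20, "rx": 0, "ry": 0, "rz": -0.55}], claw=1)

```text
time_s: 0.52
ee_pos: [0.3556, -0.4142, 0.25]
tcp_rot: [-0.0, 0.904, 0.429, 0.0]
ft_force: [0.3, -0.3, -0.1]
opening: 0.0928
```

```bash
python3 -c "
from h import *
delta([.605,-.266],.25)"
```

```text
t 0.52 pos [ 0.3556 -0.4142  0.25  ] shelf [-236.8 -527.2] d [2.726e+02 9.930e+01 1.000e-01] rot [ 0.    -0.    -0.817] F [ 0.3 -0.3 -0.1] op 0.0928
```

Emit:
arm_command(increments=[{"dx": 36, "dy": 13, "dz": 0, "rx": 0, "ry": 0, "rz": -0.11}, {"dx": 72, "dy": 26, "dz": 0, "rx": 0, "ry": 0, "rz": -0.22}, {"dx": 108, "dy": 39, "dz": 0, "rx": 0, "ry": 0, "rz": -0.33}, {"dx": 144, "dy": 52, "dz": 0, "rx": 0, "ry": 0, "rz": -0.44}, {"dx": 180, "dy": 65, "dz": 0, "rx": 0, "ry": 0, "rz": -0.55}])

```text
time_s: 0.93
ee_pos: [0.5212, -0.3145, 0.2498]
tcp_rot: [-0.0, 0.751, 0.66, 0.0]
ft_force: [-1.0, -0.4, 0.7]
opening: 0.093
```

```bash
python3 -c "
from h import *
delta([.605,-.266],.25)"
```

```text
t 0.93 pos [ 0.5212 -0.3145  0.2498] shelf [ -59.5 -450.2] d [58.9 76.8 -0.2] rot [-0.    -0.    -0.262] F [-1.  -0.4  0.7] op 0.093
```

Emit:
arm_command(increments=[{"dx": 20, "dy": 25, "dz": 0, "rx": 0, "ry": 0, "rz": -0.09}, {"dx": 40, "dy": 50, "dz": 0, "rx": 0, "ry": 0, "rz": -0.18}, {"dx": 59, "dy": 77, "dz": 0, "rx": 0, "ry": 0, "rz": -0.262}, {"dx": 59, "dy": 77, "dz": 0, "rx": 0, "ry": 0, "rz": -0.262}])

```text
time_s: 1.27
ee_pos: [0.6087, -0.2626, 0.2489]
tcp_rot: [-0.0, 0.655, 0.755, 0.001]
ft_force: [0.7, 0.8, -1.4]
opening: 0.0926
```

```bash
python3 -c "
from h import *
delta([.605,-.266],.15)
p=camera_params('wrist');im=read_camera('wrist');cv2.imwrite('pics/w1.png',im[:,:,::-1])
K=np.array(p['intrinsics'])
for xy in ([.605,-.266],[.605,-.262],[.609,-.266]): print(cv2.projectPoints(np.array([[*xy,.178]]),np.array(p['rvec']),np.array(p['tvec']),K,np.array(p['dist']))[0].ravel())
"
```

```text
t 1.27 pos [ 0.6087 -0.2626  0.2489] shelf [  34.  -410.3] d [-2.9 -4.2 98.9] rot [ 0.    -0.001  0.009] F [ 0.7  0.8 -1.4] op 0.0926
[305.21905634 256.3560826 ]
[306.02639153 250.72732038]
[311.08413757 257.14919687]
```

View pics/w1.png

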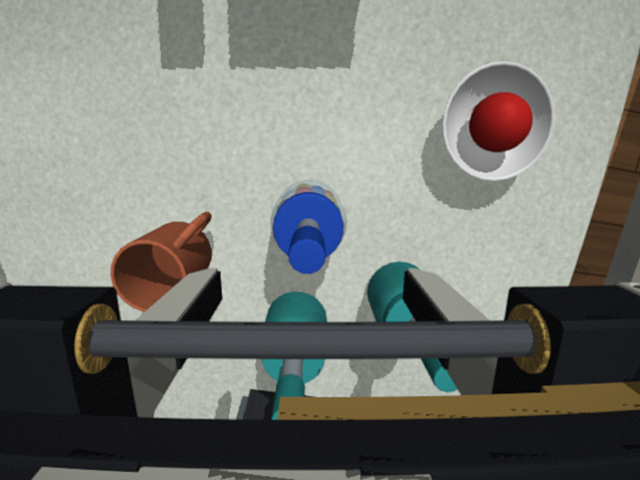

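The wrist picture has the blue knob's top face centred at about (308,257), which matches the prediction (305,256). The jar is at about (0.607, -0.266). I'll descend.

Emit:
arm_command(increments=[{"dx": -3, "dy": -2, "dz": 25, "rx": 0, "ry": 0, "rz": 0.009}, {"dx": -3, "dy": -2, "dz": 50, "rx": 0, "ry": 0, "rz": 0.009}, {"dx": -3, "dy": -2, "dz": 75, "rx": 0, "ry": 0, "rz": 0.009}, {"dx": -3, "dy": -2, "dz": 98, "rx": 0, "ry": 0, "rz": 0.009}, {"dx": -3, "dy": -2, "dz": 98, "rx": 0, "ry": 0, "rz": 0.009}])

```text
time_s: 1.73
ee_pos: [0.6022, -0.2669, 0.146]
tcp_rot: [-0.004, 0.661, 0.75, -0.001]
ft_force: [-0.4, -0.5, -0.1]
opening: 0.0928
```

Emit:
arm_command(increments=[{"dx": 0, "dy": 0, "dz": 0, "rx": 0, "ry": 0, "rz": 0}, {"dx": 0, "dy": 0, "dz": 0, "rx": 0, "ry": 0, "rz": 0}, {"dx": 0, "dy": 0, "dz": 0, "rx": 0, "ry": 0, "rz": 0}, {"dx": 0, "dy": 0, "dz": 0, "rx": 0, "ry": 0, "rz": 0}, {"dx": 0, "dy": 0, "dz": 0, "rx": 0, "ry": 0, "rz": 0}], claw=-1, grip_force=25)

```text
time_s: 2.15
ee_pos: [0.6026, -0.2671, 0.1472]
tcp_rot: [-0.004, 0.661, 0.75, -0.001]
ft_force: [-0.4, -0.6, 0.5]
opening: 0.0644
```

Emit:
arm_command(increments=[{"dx": 0, "dy": 0, "dz": 0, "rx": 0, "ry": 0, "rz": 0}, {"dx": 0, "dy": 0, "dz": 0, "rx": 0, "ry": 0, "rz": 0}, {"dx": 0, "dy": 0, "dz": 0, "rx": 0, "ry": 0, "rz": 0}, {"dx": 0, "dy": 0, "dz": 0, "rx": 0, "ry": 0, "rz": 0}])

```text
time_s: 2.48
ee_pos: [0.6026, -0.2671, 0.1473]
tcp_rot: [-0.004, 0.661, 0.75, -0.001]
ft_force: [0.2, -0.2, -0.4]
opening: 0.0377
```

```bash
python3 -c "
from h import *
delta(sh(-40,-230),.158)"
```

```text
t 2.48 pos [ 0.6026 -0.2671  0.1473] shelf [  27.4 -413.9] d [183.5 -68.7  -9.5] rot [-0.006 -0.004 -0.007] F [ 0.2 -0.2 -0.4] op 0.0377
```

Emit:
arm_command(increments=[{"dx": 0, "dy": 0, "dz": 0, "rx": 0, "ry": 0, "rz": 0}, {"dx": 0, "dy": 0, "dz": 0, "rx": 0, "ry": 0, "rz": 0}, {"dx": 0, "dy": 0, "dz": 0, "rx": 0, "ry": 0, "rz": 0}, {"dx": 0, "dy": 0, "dz": 0, "rx": 0, "ry": 0, "rz": 0}])

```text
time_s: 2.82
ee_pos: [0.6025, -0.2671, 0.1473]
tcp_rot: [-0.004, 0.661, 0.75, -0.001]
ft_force: [-0.8, 0.4, 0.7]
opening: 0.0255
```

Emit:
arm_command(increments=[{"dx": 0, "dy": 0, "dz": -4, "rx": 0, "ry": 0, "rz": 0}, {"dx": 0, "dy": 0, "dz": -8, "rx": 0, "ry": 0, "rz": 0}, {"dx": 0, "dy": 0, "dz": -8, "rx": 0, "ry": 0, "rz": 0}])

```text
time_s: 3.07
ee_pos: [0.6027, -0.2672, 0.1559]
tcp_rot: [-0.003, 0.661, 0.75, -0.001]
ft_force: [-0.4, 0.1, -3.9]
opening: 0.0256
```

```bash
python3 -c "
from h import *
delta(sh(-40,-230),.156)"
```

```text
t 3.07 pos [ 0.6027 -0.2672  0.1559] shelf [  27.5 -414. ] d [183.6 -68.8   1. ] rot [-0.006 -0.004 -0.007] F [-0.4  0.1 -3.9] op 0.0256
```

Emit:
arm_command(increments=[{"dx": 15, "dy": -6, "dz": 1, "rx": 0, "ry": 0, "rz": 0}, {"dx": 40, "dy": -15, "dz": 1, "rx": 0, "ry": 0, "rz": 0}, {"dx": 65, "dy": -24, "dz": 1, "rx": 0, "ry": 0, "rz": 0}, {"dx": 90, "dy": -34, "dz": 1, "rx": 0, "ry": 0, "rz": 0}, {"dx": 115, "dy": -43, "dz": 1, "rx": 0, "ry": 0, "rz": -0.007}])

```text
time_s: 3.48
ee_pos: [0.5447, -0.1575, 0.1555]
tcp_rot: [-0.004, 0.659, 0.752, -0.001]
ft_force: [1.2, -0.4, -4.2]
opening: 0.0253
```

```bash
python3 -c "
from h import *
delta(sh(-40,-230),.156)"
```

```text
t 3.48 pos [ 0.5447 -0.1575  0.1555] shelf [ -15.5 -297.6] d [ 67.6 -24.5  -0. ] rot [-0.006 -0.004 -0.   ] F [ 1.2 -0.4 -4.2] op 0.0253
```

Emit:
arm_command(increments=[{"dx": 25, "dy": -9, "dz": 0, "rx": 0, "ry": 0, "rz": 0}, {"dx": 48, "dy": -18, "dz": 0, "rx": 0, "ry": 0, "rz": 0}, {"dx": 67, "dy": -24, "dz": 0, "rx": 0, "ry": 0, "rz": 0}, {"dx": 67, "dy": -24, "dz": 0, "rx": 0, "ry": 0, "rz": 0}])

```text
time_s: 3.82
ee_pos: [0.5104, -0.0915, 0.1559]
tcp_rot: [-0.005, 0.658, 0.753, -0.001]
ft_force: [-0.3, 0.6, -4.7]
opening: 0.0259
```

```bash
python3 -c "
from h import *
im=read_camera('side');t=read_camera('top')
delta(sh(-40,-150),.156)
c=cv2.resize(im[150:320,280:440],None,fx=3,fy=3,interpolation=cv2.INTER_CUBIC)[:,:,::-1]
b=cv2.resize(t[220:360,240:350],None,fx=3,fy=3,interpolation=cv2.INTER_CUBIC)[:,:,::-1]
h=np.zeros((520,800,3),np.uint8);h[:c.shape[0],:c.shape[1]]=c[:520];h[:420,470:800]=b
cv2.imwrite('pics/c.png',h)
p=camera_params('side')
s=read_state()['ee_pos']
for q in ([*s[:2],.1],[*sh(-40,-120),.126],[*sh(-25,-120),.126],[*sh(-55,-120),.126]): print(((cv2.projectPoints(np.array([q]),np.array(p['rvec']),np.array(p['tvec']),np.array(p['intrinsics']),np.array(p['dist']))[0].ravel()-[280,150])*3).round(0))
"
```

```text
t 3.92 pos [ 0.5123 -0.094   0.1563] shelf [ -39.3 -230.4] d [80.4 -0.6  0.6] rot [-0.005 -0.004  0.001] F [-0.4 -0.5 -4.4] op 0.0256
[277. 249.]
[294. 320.]
[274. 320.]
[314. 321.]
```

View pics/c.png

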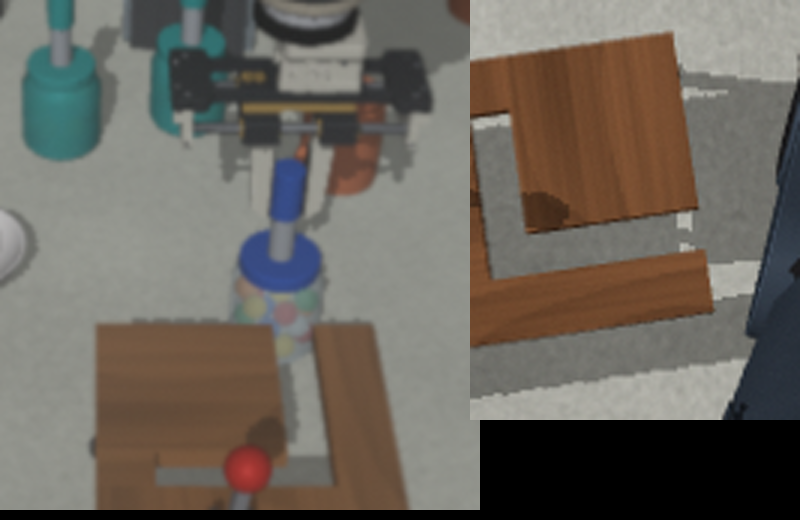

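```bash
python3 -c "
from h import *
p=camera_params('side')
s=read_state()['ee_pos']
def pr(q): return ((cv2.projectPoints(np.array([q],float),np.array(p['rvec']),np.array(p['tvec']),np.array(p['intrinsics']),np.array(p['dist']))[0].ravel()-[280,150])*3).round(0)
for z in (.0,.1006,.1416,.1866): print(z,pr([*s[:2],z]),pr([s[0]-.004,s[1],z]),pr([s[0],s[1]+.004,z]))
# blue extents
c=cv2.imread('pics/c.png')[:480,:470].astype(int)
m=(c[:,:,0]>120)&(c[:,:,2]<80)&(c[:,:,1]<90)
for r in range(160,285,10):
    x=np.where(m[r,200:360])[0]+200
    if len(x):print(r,x.min(),x.max(),(x.min()+x.max())/2)
"
```

```text
0.0 [267. 339.] [271. 339.] [266. 342.]
0.1006 [277. 248.] [282. 249.] [277. 252.]
0.1416 [282. 209.] [287. 209.] [281. 212.]
0.1866 [287. 163.] [292. 164.] [287. 166.]
160 283 290 286.5
170 277 303 290.0
180 279 299 289.0
190 277 297 287.0
200 276 296 286.0
210 274 294 284.0
220 282 292 287.0
240 248 307 277.5
250 242 317 279.5
260 243 319 281.0
270 248 314 281.0
280 252 306 279.0
```

Relative to the slot the jar lines up within about 1 mm, and it is upright. I'll go in along the slot.

Emit:
arm_command(increments=[{"dx": 20, "dy": 0, "dz": 1, "rx": 0, "ry": 0, "rz": 0}, {"dx": 45, "dy": -1, "dz": 1, "rx": 0, "ry": 0, "rz": 0}, {"dx": 70, "dy": -1, "dz": 1, "rx": 0, "ry": 0, "rz": 0}, {"dx": 95, "dy": -1, "dz": 1, "rx": 0, "ry": 0, "rz": 0}, {"dx": 115, "dy": -1, "dz": 1, "rx": 0, "ry": 0, "rz": 0}])

```text
time_s: 4.33
ee_pos: [0.4964, 0.0205, 0.1558]
tcp_rot: [-0.003, 0.659, 0.752, -0.0]
ft_force: [-0.0, 0.3, -3.5]
opening: 0.0253
```

```bash
python3 -c "
from h import *
delta(sh(-40,20),.156)"
```

```text
t 4.33 pos [0.4964 0.0205 0.1558] shelf [ -40.  -114.8] d [134.8  -0.    0.3] rot [-0.005 -0.004  0.   ] F [-0.   0.3 -3.5] op 0.0253
```

Emit:
arm_command(increments=[{"dx": 20, "dy": 0, "dz": 0, "rx": 0, "ry": 0, "rz": 0}, {"dx": 40, "dy": 0, "dz": 0, "rx": 0, "ry": 0, "rz": 0}, {"dx": 60, "dy": 0, "dz": 0, "rx": 0, "ry": 0, "rz": 0}, {"dx": 80, "dy": 0, "dz": 0, "rx": 0, "ry": 0, "rz": 0}, {"dx": 100, "dy": 0, "dz": 0, "rx": 0, "ry": 0, "rz": 0}])

```text
time_s: 4.75
ee_pos: [0.4839, 0.1199, 0.1563]
tcp_rot: [-0.003, 0.659, 0.752, -0.0]
ft_force: [0.7, 0.1, -4.0]
opening: 0.0258
```

```bash
python3 -c "
from h import *
delta(sh(-40,20),.156)
"
```

```text
t 4.75 pos [0.4839 0.1199 0.1563] shelf [-39.2 -14.6] d [34.6 -0.8  0.4] rot [-0.004 -0.004 -0.   ] F [ 0.7  0.1 -4. ] op 0.0258
```

Emit:
arm_command(increments=[{"dx": 15, "dy": -1, "dz": 0, "rx": 0, "ry": 0, "rz": 0}, {"dx": 28, "dy": -1, "dz": 0, "rx": 0, "ry": 0, "rz": 0}, {"dx": 34, "dy": -1, "dz": 0, "rx": 0, "ry": 0, "rz": 0}, {"dx": 34, "dy": -1, "dz": 0, "rx": 0, "ry": 0, "rz": 0}])

```text
time_s: 5.08
ee_pos: [0.479, 0.1539, 0.1564]
tcp_rot: [-0.003, 0.659, 0.752, -0.0]
ft_force: [-1.0, -0.1, -3.7]
opening: 0.0257
```

```bash
python3 -c "
from h import *
im=read_camera('side')
delta(sh(50,20),.156)
c=cv2.resize(im[200:350,290:440],None,fx=4,fy=4,interpolation=cv2.INTER_CUBIC)[:,:,::-1]
cv2.imwrite('pics/d.png',c)
p=camera_params('side')
s=read_state()['ee_pos']
for q in ([*s[:2],.126],[*sh(-40,5),.126],[*sh(-40,35),.126],[*sh(-55,35),.126],[*sh(65,35),.126],[*sh(-25,5),.126]): print(((cv2.projectPoints(np.array([q]),np.array(p['rvec']),np.array(p['tvec']),np.array(p['intrinsics']),np.array(p['dist']))[0].ravel()-[290,200])*4).round(0))
"
```

```text
t 5.13 pos [0.4789 0.1533 0.1564] shelf [-39.8  19.1] d [ 0.9 89.8  0. ] rot [-0.004 -0.004 -0.   ] F [ 0.5  0.7 -4.4] op 0.0255
[377. 418.]
[375. 397.]
[381. 443.]
[411. 443.]
[169. 442.]
[345. 397.]
```

View pics/d.png

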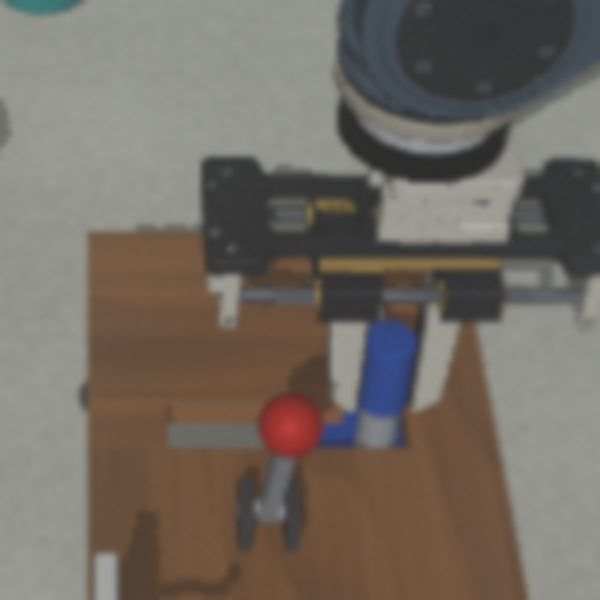

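The stem is in the bend (stem at about (378,430), knob bottom at row 415, prediction 416), so its depth is right within 1–2 mm. Now along +x.

Emit:
arm_command(increments=[{"dx": 1, "dy": 12, "dz": 0, "rx": 0, "ry": 0, "rz": 0}, {"dx": 1, "dy": 26, "dz": 0, "rx": 0, "ry": 0, "rz": 0}, {"dx": 1, "dy": 40, "dz": 0, "rx": 0, "ry": 0, "rz": 0}, {"dx": 1, "dy": 54, "dz": 0, "rx": 0, "ry": 0, "rz": 0}, {"dx": 1, "dy": 66, "dz": 0, "rx": 0, "ry": 0, "rz": 0}])

```text
time_s: 5.55
ee_pos: [0.5456, 0.1617, 0.1561]
tcp_rot: [-0.002, 0.659, 0.752, -0.0]
ft_force: [-0.5, 0.2, -3.9]
opening: 0.0254
```

```bash
python3 -c "
from h import *
delta(sh(50,20),.156)
"
```

```text
t 5.55 pos [0.5456 0.1617 0.1561] shelf [27.4 18.7] d [ 1.3 22.6  0. ] rot [-0.004 -0.003 -0.001] F [-0.5  0.2 -3.9] op 0.0254
```

Emit:
arm_command(increments=[{"dx": 1, "dy": 10, "dz": 0, "rx": 0, "ry": 0, "rz": 0}, {"dx": 1, "dy": 19, "dz": 0, "rx": 0, "ry": 0, "rz": 0}, {"dx": 1, "dy": 23, "dz": 0, "rx": 0, "ry": 0, "rz": 0}, {"dx": 1, "dy": 23, "dz": 0, "rx": 0, "ry": 0, "rz": 0}])

```text
time_s: 5.88
ee_pos: [0.5689, 0.1651, 0.1558]
tcp_rot: [-0.002, 0.66, 0.752, -0.0]
ft_force: [-0.8, -0.2, -4.4]
opening: 0.0256
```

Emit:
arm_command(increments=[{"dx": 0, "dy": 0, "dz": 3, "rx": 0, "ry": 0, "rz": 0}, {"dx": 0, "dy": 0, "dz": 6, "rx": 0, "ry": 0, "rz": 0}, {"dx": 0, "dy": 0, "dz": 8, "rx": 0, "ry": 0, "rz": 0}, {"dx": 0, "dy": 0, "dz": 9, "rx": 0, "ry": 0, "rz": 0}, {"dx": 0, "dy": 0, "dz": 9, "rx": 0, "ry": 0, "rz": 0}])

```text
time_s: 6.3
ee_pos: [0.5686, 0.165, 0.1475]
tcp_rot: [-0.002, 0.659, 0.752, -0.0]
ft_force: [-3.9, -2.0, 4.4]
opening: 0.0253
```

```bash
python3 -c "
from h import *
delta(sh(50,20),.1473)
"
```

```text
t 6.3 pos [0.5686 0.165  0.1475] shelf [50.7 18.9] d [ 1.1 -0.7  0.3] rot [-0.004 -0.003 -0.002] F [-3.9 -2.   4.4] op 0.0253
```

Emit:
arm_command(increments=[{"dx": 0, "dy": 0, "dz": 0, "rx": 0, "ry": 0, "rz": 0}, {"dx": 0, "dy": 0, "dz": 0, "rx": 0, "ry": 0, "rz": 0}, {"dx": 0, "dy": 0, "dz": 0, "rx": 0, "ry": 0, "rz": 0}, {"dx": 0, "dy": 0, "dz": 0, "rx": 0, "ry": 0, "rz": 0}, {"dx": 0, "dy": 0, "dz": 0, "rx": 0, "ry": 0, "rz": 0}], claw=0.3)

```text
time_s: 6.72
ee_pos: [0.5686, 0.1651, 0.1476]
tcp_rot: [-0.002, 0.659, 0.752, -0.0]
ft_force: [-0.7, -0.1, -0.6]
opening: 0.0544
```

Emit:
arm_command(increments=[{"dx": 0, "dy": 0, "dz": 0, "rx": 0, "ry": 0, "rz": 0}, {"dx": 0, "dy": 0, "dz": 0, "rx": 0, "ry": 0, "rz": 0}, {"dx": 0, "dy": 0, "dz": 0, "rx": 0, "ry": 0, "rz": 0}])

```text
time_s: 6.97
ee_pos: [0.5686, 0.1651, 0.1475]
tcp_rot: [-0.002, 0.659, 0.752, -0.0]
ft_force: [-0.9, -0.6, 0.5]
opening: 0.0602
```

Emit:
arm_command(increments=[{"dx": 0, "dy": 0, "dz": -20, "rx": 0, "ry": 0, "rz": 0}, {"dx": 0, "dy": 0, "dz": -50, "rx": 0, "ry": 0, "rz": 0}, {"dx": 0, "dy": 0, "dz": -80, "rx": 0, "ry": 0, "rz": 0}, {"dx": 0, "dy": 0, "dz": -110, "rx": 0, "ry": 0, "rz": 0}, {"dx": 0, "dy": 0, "dz": -140, "rx": 0, "ry": 0, "rz": 0}])

```text
time_s: 7.38
ee_pos: [0.569, 0.1647, 0.289]
tcp_rot: [-0.002, 0.659, 0.752, -0.0]
ft_force: [-0.3, -0.1, 0.1]
opening: 0.0605
```

```bash
python3 -c "
from h import *
im=read_camera('side')
delta(sh(20,175),.29)
c=cv2.resize(im[200:350,290:440],None,fx=4,fy=4,interpolation=cv2.INTER_CUBIC)[:,:,::-1]
cv2.imwrite('pics/e.png',c)
p=camera_params('side')
for q in ([*sh(50,20),.126],[*sh(50,20),.178],[*sh(20,123),.243],[*sh(65,20),.126]): print(((cv2.projectPoints(np.array([q]),np.array(p['rvec']),np.array(p['tvec']),np.array(p['intrinsics']),np.array(p['dist']))[0].ravel()-[290,200])*4).round(0))
"
```

```text
t 7.43 pos [0.5708 0.1651 0.2953] shelf [52.9 18.7] d [156.2 -33.2   5.7] rot [ 0.005 -0.004 -0.001] F [-0.   0.6  5.3] op 0.0607
[198. 419.]
[203. 348.]
[291. 421.]
[168. 419.]
```

View pics/e.png

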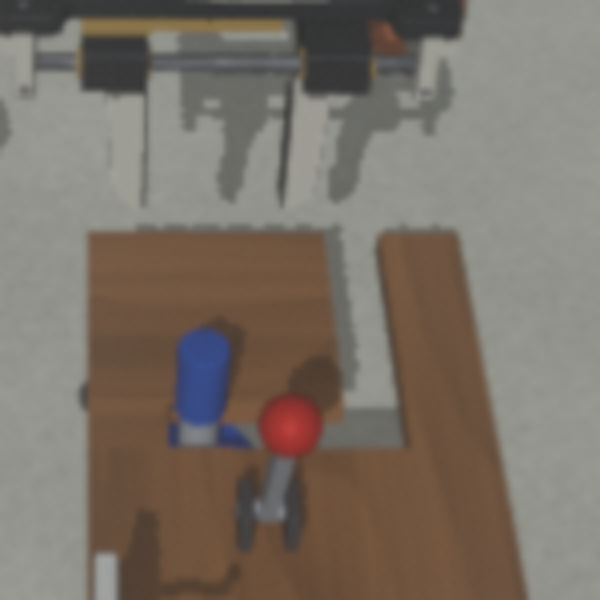

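The jar is home, with its stem at (198,435) against 198 expected, and it has been let go; the catch ball at (291,427) is still open. Next I'll go behind the catch.

Emit:
arm_command(increments=[{"dx": 20, "dy": -4, "dz": -15, "rx": 0, "ry": 0, "rz": 0}, {"dx": 55, "dy": -12, "dz": -15, "rx": 0, "ry": 0, "rz": 0}, {"dx": 90, "dy": -20, "dz": -15, "rx": 0, "ry": 0, "rz": 0}, {"dx": 125, "dy": -28, "dz": -15, "rx": 0, "ry": 0, "rz": 0}, {"dx": 156, "dy": -33, "dz": -15, "rx": 0, "ry": 0, "rz": 0}], claw=-1)

```text
time_s: 7.85
ee_pos: [0.5166, 0.3171, 0.3107]
tcp_rot: [0.0, 0.659, 0.752, 0.003]
ft_force: [0.2, 0.1, -0.7]
opening: 0.0319
```

Emit:
arm_command(increments=[{"dx": 0, "dy": 0, "dz": 0, "rx": 0, "ry": 0, "rz": 0}, {"dx": 0, "dy": 0, "dz": 0, "rx": 0, "ry": 0, "rz": 0}, {"dx": 0, "dy": 0, "dz": 0, "rx": 0, "ry": 0, "rz": 0}, {"dx": 0, "dy": 0, "dz": 0, "rx": 0, "ry": 0, "rz": 0}, {"dx": 0, "dy": 0, "dz": 0, "rx": 0, "ry": 0, "rz": 0}])

```text
time_s: 8.27
ee_pos: [0.5171, 0.3161, 0.3108]
tcp_rot: [0.0, 0.66, 0.751, 0.003]
ft_force: [-0.2, -0.0, -0.5]
opening: 0.0016
```

```bash
python3 -c "
from h import *
delta(sh(20,172),.235)
"
```

```text
t 8.27 pos [0.5171 0.3161 0.3108] shelf [ 19.6 175.5] d [-3.7  0.  75.8] rot [ 0.005 -0.004 -0.003] F [-0.2 -0.  -0.5] op 0.0016
```

Emit:
arm_command(increments=[{"dx": 0, "dy": 0, "dz": 25, "rx": 0, "ry": 0, "rz": 0}, {"dx": 0, "dy": 0, "dz": 50, "rx": 0, "ry": 0, "rz": 0}, {"dx": 0, "dy": 0, "dz": 74, "rx": 0, "ry": 0, "rz": 0}, {"dx": 0, "dy": 0, "dz": 74, "rx": 0, "ry": 0, "rz": 0}])

```text
time_s: 8.6
ee_pos: [0.5162, 0.3147, 0.2323]
tcp_rot: [-0.001, 0.66, 0.751, -0.0]
ft_force: [0.4, -0.1, -0.9]
opening: 0.0003
```

Emit:
arm_command(increments=[{"dx": -10, "dy": 0, "dz": 0, "rx": 0, "ry": 0, "rz": 0}, {"dx": -22, "dy": 0, "dz": 0, "rx": 0, "ry": 0, "rz": 0}, {"dx": -34, "dy": 0, "dz": 0, "rx": 0, "ry": 0, "rz": 0}, {"dx": -46, "dy": 0, "dz": 0, "rx": 0, "ry": 0, "rz": 0}, {"dx": -58, "dy": 0, "dz": 0, "rx": 0, "ry": 0, "rz": 0}])

```text
time_s: 9.02
ee_pos: [0.5242, 0.2556, 0.2334]
tcp_rot: [-0.001, 0.661, 0.751, 0.001]
ft_force: [1.2, 0.3, 0.4]
opening: 0.0004
```

Emit:
arm_command(increments=[{"dx": -8, "dy": 0, "dz": 0, "rx": 0, "ry": 0, "rz": 0}, {"dx": -16, "dy": 0, "dz": 0, "rx": 0, "ry": 0, "rz": 0}, {"dx": -24, "dy": 0, "dz": 0, "rx": 0, "ry": 0, "rz": 0}, {"dx": -32, "dy": 0, "dz": 0, "rx": 0, "ry": 0, "rz": 0}, {"dx": -32, "dy": 0, "dz": 0, "rx": 0, "ry": 0, "rz": 0}])

```text
time_s: 9.43
ee_pos: [0.5284, 0.2226, 0.2334]
tcp_rot: [-0.0, 0.661, 0.75, 0.001]
ft_force: [-0.4, -0.1, -1.0]
opening: 0.0005
```

```bash
python3 -c "
from h import *
im=read_camera('side')
delta(sh(20,172),.3)
c=cv2.resize(im[170:350,290:440],None,fx=3.3,fy=3.3,interpolation=cv2.INTER_CUBIC)[:,:,::-1]
cv2.imwrite('pics/f.png',c)
"
```

```text
t 9.48 pos [0.5284 0.2233 0.2334] shelf [18.5 82. ] d [ 90.1   1.  -66.5] rot [ 0.    -0.002 -0.005] F [0.  0.8 0.2] op 0.0008
```

View pics/f.png

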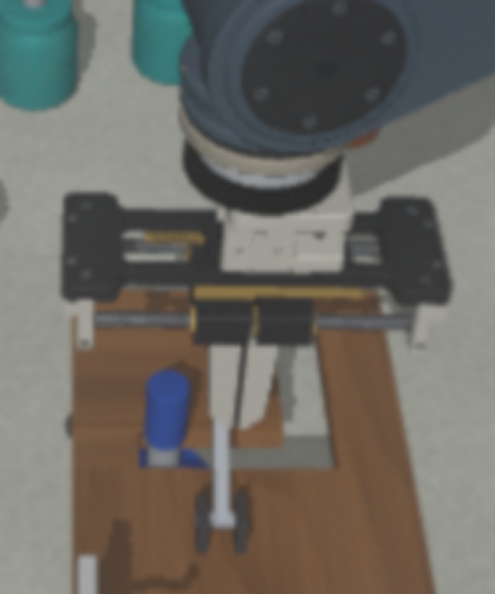

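The catch bar now runs forward from the cheeks at (222,520) behind the fingers, so it is past centre. I'll retreat upward and check that it is fully shut.

Emit:
arm_command(increments=[{"dx": 15, "dy": 0, "dz": -25, "rx": 0, "ry": 0, "rz": 0}, {"dx": 30, "dy": 0, "dz": -55, "rx": 0, "ry": 0, "rz": 0}, {"dx": 30, "dy": 0, "dz": -90, "rx": 0, "ry": 0, "rz": 0}, {"dx": 30, "dy": 0, "dz": -120, "rx": 0, "ry": 0, "rz": 0}, {"dx": 30, "dy": 0, "dz": -150, "rx": 0, "ry": 0, "rz": 0}])

```text
time_s: 9.9
ee_pos: [0.5242, 0.2535, 0.3851]
tcp_rot: [-0.001, 0.66, 0.751, 0.001]
ft_force: [-0.4, 0.2, 0.4]
opening: 0.0007
```

Emit:
arm_command(increments=[{"dx": 0, "dy": -40, "dz": -30, "rx": 0, "ry": 0, "rz": 0}, {"dx": 0, "dy": -80, "dz": -30, "rx": 0, "ry": 0, "rz": 0}, {"dx": 0, "dy": -120, "dz": -30, "rx": 0, "ry": 0, "rz": 0}, {"dx": 0, "dy": -120, "dz": -30, "rx": 0, "ry": 0, "rz": 0}, {"dx": 0, "dy": -120, "dz": -30, "rx": 0, "ry": 0, "rz": 0}])

```text
time_s: 10.32
ee_pos: [0.4036, 0.2384, 0.416]
tcp_rot: [-0.0, 0.66, 0.751, 0.002]
ft_force: [0.4, 0.5, 0.3]
opening: 0.0003
```

```bash
python3 -c "
from h import *
im=read_camera('side')
delta(sh(20,172),.3)
c=cv2.resize(im[130:470,240:450],None,fx=1.75,fy=1.75,interpolation=cv2.INTER_CUBIC)[:,:,::-1]
d=cv2.resize(im[220:330,300:410],None,fx=3.8,fy=3.8,interpolation=cv2.INTER_CUBIC)[:,:,::-1]
h=np.zeros((600,800,3),np.uint8);h[:c.shape[0],:c.shape[1]]=c;h[:d.shape[0],375:375+d.shape[1]]=d
cv2.imwrite('pics/g.png',h)
p=camera_params('side')
for q in ([*sh(20,-25),.14],[*sh(50,20),.126],[*sh(50,20),.178]): print(((cv2.projectPoints(np.array([q]),np.array(p['rvec']),np.array(p['tvec']),np.array(p['intrinsics']),np.array(p['dist']))[0].ravel()-[300,220])*3.8+[375,0]).round(0))
"
```

```text
t 10.37 pos [0.4049 0.2385 0.4156] shelf [-101.9  113.4] d [ 58.8 121.5 116. ] rot [ 0.002 -0.002 -0.003] F [-0.1  0.5 -0.5] op 0.0002
[579. 242.]
[525. 322.]
[530. 254.]
```

View pics/g.png

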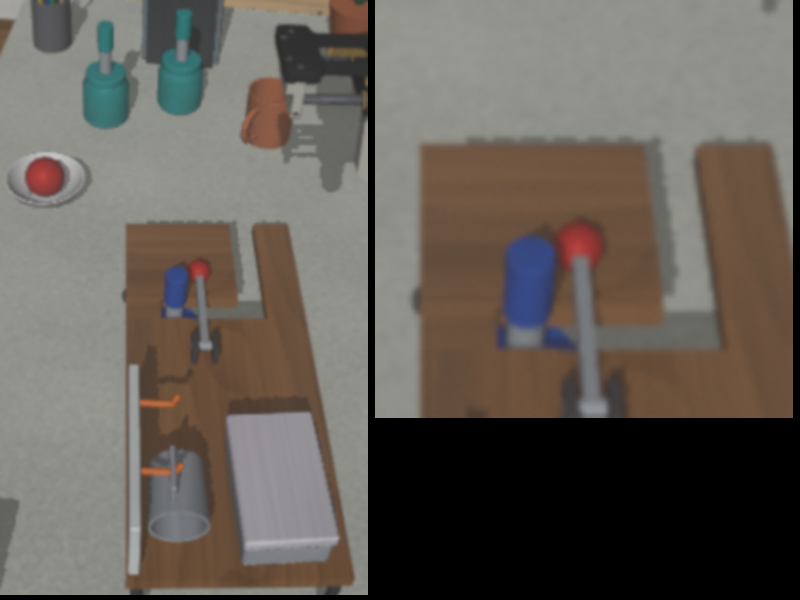

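The red ball is at (579,245) against (579,242) predicted for closed, and it lies flat across the slot. The jar's stem is at (525,335), still home. Bystanders are unmoved. Handing in.

```bash
python3 -c "
from station import *
print(abs(read_state()['qvel']).max());print(hand_in())"
```

```text
0.04540299060916086
the job is handed in; nothing more can be done
None
```

The jar is parked at the closed end of the slot, the catch is shut across it, and the job is handed in; hand-in gives no verdict. The simulated clock read 10.4 s of the 64 s limit at the last reading.

I gripped the jar by the blue knob and carried it upright through the slot mouth and round the bend. I set it down on the desk at the end point, let go, and tipped the catch over from behind with the closed fingers.

- **Jar home (milestone 1):** With the jar released and the catch still open, the side camera showed the stem at column 198, where 198 was predicted for fully home. The gripper released it about 1 mm from the end point.
- **Catch shut:** The final picture had the red ball at (579, 245), against (579, 242) predicted for the closed position.
- **Bystanders:** The mug, tin, dish and ball look unmoved in the final picture; I judged this by eye and did not measure it. The turquoise jars were not touched.
- **Forces:** The wrist force stayed at about 6 N or less in every reading.
- **What disagreed:** The first estimates of the jar's position from the top and side cameras differed by about 5 mm. The wrist camera agreed with the top one, so I used that.

The arm was clear of everything at hand-in.

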